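# Gauge the depth of a drilled bore in a practice block

### The job

Take the depth gauge by its red cap and stand its foot flat on the cream block, over the bore framed in blue. Push the rod down until you feel it bottom in the bore, no harder than needed to be sure, then let go, leaving the gauge standing there with its rod resting on the bottom so the depth can be read. Set the gauge down gently and do not disturb anything else.

Things in the scene. Friction and masses are not known exactly. Their poses are not given: they have to be found in the camera images.
- cap_center (a point): centre of the depth gauge's red cap, a 24 mm cube, the part to hold and push; z up, x and y along its flat sides; 112 mm above the foot's underside at the start. It sits on top of the rod on a cushion spring: pushed down, it gives about 1 mm per N for 12 mm, then is solid, and springs back when freed. Lifted, it carries the whole gauge
- gauge_foot (a point): centre of the underside of the gauge's steel foot, a flat bar 76 mm long (x), 30 mm wide (y), 12 mm thick, with a 20 mm wide sleeve on it up to 34 mm; z up along the rod. The gauge (about 0.2 kg) starts upright on the bench
- rod_tip (a point): lower tip of the gauge's steel rod, 10 mm in diameter, tapering over the last 8 mm to a 3 mm wide end. The rod slides down through the centre of the foot
- rod (a joint): travel of the rod down through the foot, in m: 0 = drawn up, as at the start, tip 2 mm inside the foot; 0.046 at most. A stiff slide: it takes about 3 N to move and stays where it is left. On the bottom of the bore it reads the bore's depth + 2 mm
- bore_mouth (a point): centre of the mouth of the bore to be measured, level with the block's upper face: a 14 mm wide round upright blind hole framed by a thin blue painted square (24 mm). Its depth is unknown and differs each time, 16 to 42 mm. x and y are the block's, z up
- block: cream practice block 100 (x) x 64 (y) mm, upper face level, 65 mm above the bench, fixed in the middle of a beige tray 304 x 220 x 32 mm. Origin on the bench under the block's centre. The blue-framed bore lies at x = +24 mm, y = 0; an unmarked bore of the same width at x = -24 mm is not to be measured
- probe: wooden-handled needle probe lying in the tray, 140 mm long (origin under its middle). Leave alone
- forceps: steel forceps lying in the tray, 120 mm long (origin under its middle). Leave alone
- clamp_scissors: steel clamping scissors lying on the bench, 155 mm long (origin under the pivot). Leave alone
- pencil: orange pencil lying on the bench, 160 mm long (origin under its middle). Leave alone
- beaker: glass beaker standing on the bench, 68 mm wide, 90 mm tall (origin under its centre). Leave alone
- jar: amber specimen jar with white cap, 64 mm wide, 100 mm tall (origin under its centre). Leave alone
- petri: clear shallow dish on the bench, 90 mm wide, 16 mm tall (origin under its centre). Leave alone
Mind the look-alikes: they are no part of the job. What is shaped like the part that bears cap_center but brown, purple or yellow is not meant.

How it is judged (in metres and radians):
On the way:
1. the rod is pressed on the bottom of the blue-framed bore (at least 1 N) (contact force between rod and bore_floor above 1 N and horizontal distance between rod_tip and bore_mouth below 0.004 m), for 0.15 s.
At the end, for the whole second after the job is handed in: The gauge stands released and at rest with its foot flat on the block's face (within 2 mm, upright within 0.04 rad) over the blue-framed bore, and the rod's tip rests on the bottom of that bore (within 2 mm of it in height, within 4 mm of the bore's axis) (distance between rod_tip and bore_bottom below 0.0045 m and z of rod_tip in the frame of bore_bottom below 0.002 m and horizontal distance between rod_tip and bore_mouth below 0.004 m and z of gauge_foot in the frame of bore_mouth between -0.002 and 0.002 m and angle between gauge_foot's own z axis and vertical below 0.04 rad and linear speed of gauge below 0.01 m/s and contact force between the fingers and gauge below 0.05 N); the robot touches nothing.
It fails at once if the rod is pushed on the bottom of the bore with more than 18 N (contact force between rod and bore_floor above 18 N).
It fails at once if the gauge strikes or presses the block with more than 25 N (contact force between gauge and block above 25 N).
It fails at once if another thing is moved by more than 20 mm (distance of any of probe, forceps, clamp_scissors, pencil, beaker, jar, petri from where it was at the start of the episode above 0.02 m).
It also fails if it takes over 45 s, if anything falls off the work surface, if the arm or the gripper's body presses on something with over 40 N, if the wrist force passes 120 N, or if a joint passes its speed limit or range.

### The arm

A 6-joint arm with a two-finger parallel gripper is mounted at the origin on the work surface. World frame = base frame: x ahead of the robot, y to its left, z up, the work surface at z = 0. Lengths are in m, angles in degrees, forces in N, time in s.
With the tool pointing down it reaches from about 0.375 to 0.9 m from the base axis. Payload 3.1 kg.
Tool frame: the origin (TCP) lies midway between the tips of the shut fingers; the grasp point (between the pads) lies 19 mm behind it; z points along the fingers, y is the line along which they close (so a half turn about z gives the same grasp; the last joint's range is limited). The gripper opens to 85 mm and grips with 20 to 120 N. Pads are 22 mm wide; open, the fingers measure 114 mm over their backs; the gripper's body (76 mm by 85 mm) begins 54 mm behind the grasp point. The pads swing forward as they close: fully open they stand 13 mm farther back than shut.
Start: joints at [-75.831, 30.224, 82.088, -0, 67.689, -10.227], TCP at [0.258, -0.569, 0.231] pointing down, gripper open.
Joint ranges: [-176.69, 176.69], [-43.24, 126.21], [12.49, 139.97], [-82, 262], [0, 151.66], [-163.58, 163.58]. Speed limits (degrees/s): [159.86, 159.86, 180, 180, 180, 180].

### API

Orientations are given as a 3x3 rotation matrix whose columns are the frame's x, y, z axes.
In Python, from station import observe, get_image, get_calibration, close_job gives the robot as it stands.
- The arm moves only by the tool arm_command, never from a script. Its argument "series" is a list of rows, each an object of numbers: "dx", "dy", "dz": the shift along the tool's x, y, z in units of 30 mm (1.0 is 30 mm); "rx", "ry", "rz": the turn, a rotation vector about the tool's x, y, z in units of 6 degrees (1.0 is 6 degrees); "fingers": the gripper's target within -1 to 1 (fully open at 1, half-way at 0, shut at -1). In form: [{"dx": .., "dy": .., "dz": .., "rx": .., "ry": .., "rz": .., "fingers": ..}, ...]. A call has 1 to 8 rows; each row shifts and turns the commanded pose from where the row before left it, along the tool's axes as they then stand; what a row does not reach is not made up. A row lasts 1/10 s, in which the tool goes at most 50 mm and 8.59 degrees, less where a joint would pass 70% of its speed; a pose out of reach is approached as far as the arm can. A call with a number of a shift or a turn outside -1 to 1 is refused whole. A call with a gripper value outside its range is refused whole. The fingers move at their own pace and stop on an object; "newtons" is the grip in N (left out, the last holds). Time passes only in rows, so rows that do not move let the fingers close. It gives the time, the measured TCP pose, the force, the opening and the grip force at its end, in the units of the state.
- observe(): the state, without advancing time (a new reading comes with each control period).
- get_image(name): name is "scene" or "top"; returns the picture (480x640x3 uint8, blue, green, red); there is no depth.
- get_calibration(name): a dict with "mtx" (3x3 intrinsics, pixels), "pose" (4x4, takes a point from camera to world coordinates). Camera axes: x right, y up, looking along -z (the intrinsics and any distortion apply to the point x, -y, -z); pixel columns grow to the right and rows downward; lengths in m; the calibration is good to about 2 mm. A picture is of the moment at which its call begins. get_calibration takes no time and is no camera call.
- close_job(): hands the job in; it is judged then, once.
The state is a dict: "t": time; "joint_positions": joint angles; "joint_velocities": joint speeds; "effort": joint torques, N m; "tool_pos": TCP position; "tcp_rot": TCP orientation; "ft_force": force on the tool from outside, world axes, zero at the start; "torque": the same for the moment, N m; "gripper_width": finger opening in m; "grip_force": force on a finger pad.
Only numpy, scipy, OpenCV 4.12 (cv2) and the standard library are available. Lean on these libraries where they do the work, as an engineer would, in place of code of your own. Each camera call takes 0.05 s, during which the arm holds its last target. There are 200 camera calls.

## Working session

There is one attempt and no reset: what is moved stays moved. The work goes in short steps, Python scripts to look and compute and a tool call to move; the robot and the scene stay as the last step left them, time stands still between calls to the robot, and variables do not carry over. Pictures are saved under pics/ and viewed, at most 10 in all, crops included, and the job is handed in when it is done.

Besides the shell and the picture viewer there is one more tool, called after "Emit:" as a command line: name --argument value ..., lists and objects as JSON in quotes. arm_command: Moves the arm, as the interface text tells. Its arguments: {"type":"object","properties":{"series":{"type":"array","items":{"type":"object","properties":{"dx":{"type":"number"},"dy":{"type":"number"},"dz":{"type":"number"},"rx":{"type":"number"},"ry":{"type":"number"},"rz":{"type":"number"},"fingers":{"type":"number"}}}},"newtons":{"type":"number"}},"required":["series"]}

```bash
mkdir -p pics; python3 - <<'E'
from station import *
import cv2
for n in("scene","top"):
    cv2.imwrite(f"pics/{n}0.png",get_image(n)); c=get_calibration(n); print(n,c)
s=observe();print(s['t'],s['tool_pos'],s['tcp_rot'],s['gripper_width'],s['ft_force'])
E
```

```text
scene {'mtx': array([[482.16280703,   0.        , 317.78344092],
       [  0.        , 482.16280703, 230.89288514],
       [  0.        ,   0.        ,   1.        ]]), 'pose': array([[-0.50047777, -0.54646158,  0.67149217,  1.2146705 ],
       [ 0.8656088 , -0.30187329,  0.39949208,  0.30768111],
       [-0.01560152,  0.78118644,  0.62410283,  0.67459651],
       [ 0.        ,  0.        ,  0.        ,  1.        ]])}
top {'mtx': array([[434.11741232,   0.        , 321.04574869],
       [  0.        , 434.11741232, 236.63891901],
       [  0.        ,   0.        ,   1.        ]]), 'pose': array([[ 9.23916126e-04,  9.82274551e-01, -1.87445599e-01,
         4.50441119e-01],
       [-9.99600448e-01,  6.20261511e-03,  2.75766623e-02,
        -5.02881258e-02],
       [ 2.82505065e-02,  1.87345227e-01,  9.81887812e-01,
         8.58790874e-01],
       [ 0.00000000e+00,  0.00000000e+00,  0.00000000e+00,
         1.00000000e+00]])}
0.1 [ 0.25800385 -0.56854604  0.23042861] [[ 9.10731952e-01  4.12997673e-01 -4.83727265e-04]
 [ 4.12997809e-01 -9.10730015e-01  1.91041214e-03]
 [ 3.48450829e-04 -1.93965168e-03 -9.99998058e-01]] 0.08497408282593744 [-0.54210834 -0.31456047  1.13114225]
```

View pics/scene0.png

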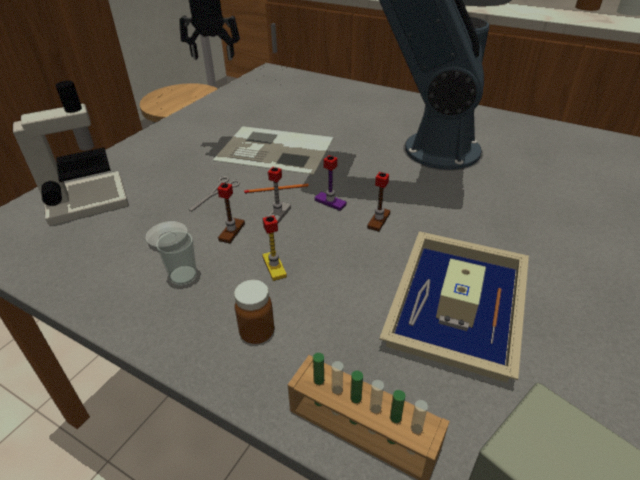

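View pics/top0.png

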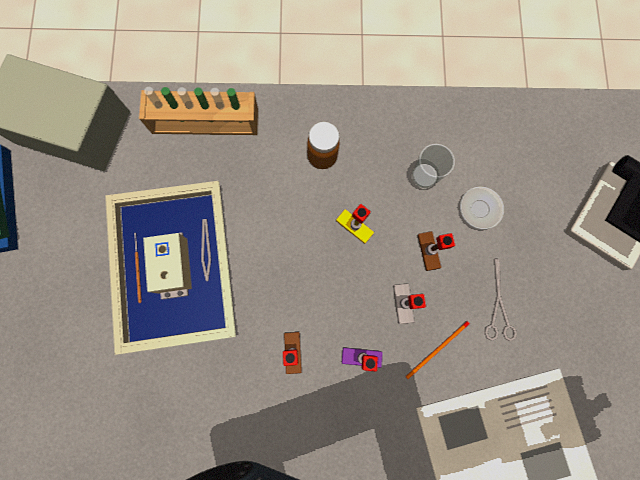

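Candidates for the capped gauge, in the top view (scene view in brackets):
- brown (447,241) [226,190]
- brown (290,358) [382,180]
- yellow (362,212) [270,224]
- purple (370,363) [330,162]
- bare steel (418,301) [275,174], which matches the description

The blue frame is at top (162,249), scene (461,289). Next I'll check the choice in a crop and measure.

```bash
cat >h.py <<'E'
from station import *
import cv2, numpy as np
def ray(n,p):
    c=get_calibration(n);q=cv2.undistortPoints(np.array([[p]],float),c['mtx'],None)[0,0]
    return c['pose'][:3,3], c['pose'][:3,:3]@[q[0],-q[1],-1]
def onz(n,p,z):
    o,d=ray(n,p);return o+d*(z-o[2])/d[2]
def cross(pa,pb):
    (o1,d1),(o2,d2)=ray("scene",pa),ray("top",pb)
    t=np.linalg.lstsq(np.c_[d1,-d2],o2-o1,rcond=None)[0]
    a,b=o1+t[0]*d1,o2+t[1]*d2
    return (a+b)/2,np.linalg.norm(a-b)
def blob(mask,box):
    x0,y0,x1,y1=box;m=np.zeros_like(mask);m[y0:y1,x0:x1]=mask[y0:y1,x0:x1]
    cs,_=cv2.findContours(m,cv2.RETR_EXTERNAL,cv2.CHAIN_APPROX_NONE)
    return max(cs,key=cv2.contourArea)
def cen(c):
    M=cv2.moments(c);return M['m10']/M['m00'],M['m01']/M['m00']
def red(im): 
    h=cv2.cvtColor(im,cv2.COLOR_BGR2HSV);return cv2.inRange(h,(0,150,60),(8,255,255))|cv2.inRange(h,(172,150,60),(180,255,255))
E
python3 - <<'E'
from h import *
T=cv2.imread("pics/top0.png");S=cv2.imread("pics/scene0.png")
ct=blob(red(T),(400,285,435,320));cs=blob(red(S),(262,160,290,190))
print("cap hull centre",cross(cen(cs),cen(ct)),cv2.boundingRect(ct),cv2.boundingRect(cs))
bl=lambda im:cv2.inRange(cv2.cvtColor(im,cv2.COLOR_BGR2HSV),(95,90,110),(125,255,255))
bt=blob(bl(T),(150,238,176,262));bs=blob(bl(S),(450,278,475,300))
print(cv2.boundingRect(bt),cv2.boundingRect(bs))
print("bore",onz("top",cen(bt),.065),onz("scene",cen(bs),.065),cross(cen(bs),cen(bt)))
# block top face cream
h=cv2.cvtColor(T,cv2.COLOR_BGR2HSV);cm=cv2.inRange(h,(20,20,190),(40,120,255))
b=blob(cm,(138,225,195,300));bx=cv2.boxPoints(cv2.minAreaRect(b))
print("block",bx.round(1).tolist(),[onz("top",p,.065)[:2].round(4).tolist() for p in bx])
# foot
g=cv2.inRange(h,(0,0,140),(180,35,255));f=blob(g,(388,278,420,330));fx=cv2.boxPoints(cv2.minAreaRect(f))
print("foot",[onz("top",p,.012)[:2].round(4).tolist() for p in fx])
a=cv2.resize(T[270:340,375:455],None,fx=5,fy=5,interpolation=2);c=cv2.resize(S[155:225,245:325],None,fx=5,fy=5,interpolation=2)
cv2.imwrite("pics/c1.png",np.hstack([a,c]))
E
```

```text
cap hull centre (array([ 0.48179592, -0.23619326,  0.1097407 ]), np.float64(0.00038984675875363)) (408, 294, 18, 15) (268, 168, 13, 14)
(155, 242, 14, 14) (464, 287, 5, 8)
bore [0.57767054 0.21971939 0.065     ] [0.58050641 0.22932203 0.065     ] (array([0.57732686, 0.22530748, 0.05968806]), np.float64(0.007661889677779851))
block [[142.6999969482422, 235.8000030517578], [178.0, 232.8000030517578], [182.60000610351562, 287.5], [147.39999389648438, 290.5]] [[0.6014, 0.2559], [0.6075, 0.1919], [0.507, 0.1773], [0.5014, 0.2399]]
foot [[0.5304, -0.2054], [0.5306, -0.2666], [0.4327, -0.2625], [0.4326, -0.2027]]
```

View pics/c1.png

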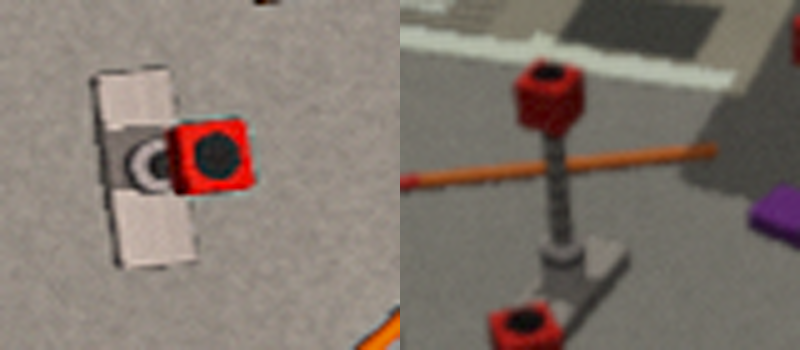

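The crop confirms it: the bare steel gauge, with its cap's top centre at top (418,301) and its foot at about (404,304), yaw about 8°. I'll work out the first move.

```bash
python3 - <<'E'
from h import *
print(onz("top",(418.4,301),.124),onz("top",(403.8,303.7),.012), onz("scene",(245+549/5,155+74/5),.124) if 0 else onz("scene",(245+149/5,155+74/5),.124))
q=[onz("top",(375+x/5,270+y/5),.012)[:2] for x,y in((92,77),(167,68),(197,262),(120,267))]
print(np.round(q,4)); e=q[0]-q[3]+q[1]-q[2];print(np.degrees(np.arctan2(e[1],e[0])))
s=observe();d=np.array([.482,-.2365,.215])-s['tool_pos'];print((s['tcp_rot'].T if hasattr(s['tcp_rot'],'T') else np.array(s['tcp_rot']).T)@d/.03)
E
```

```text
[ 0.48121712 -0.23532795  0.124     ] [ 0.48066208 -0.23480306  0.012     ] [ 0.48284641 -0.23363952  0.124     ]
[[ 0.516  -0.2156]
 [ 0.5196 -0.2452]
 [ 0.4451 -0.2541]
 [ 0.4432 -0.2242]]
6.763738440530362
[11.3709788  -6.99548257  0.53181913]
```

Emit:
arm_command --series '[{"dx": 0.95, "dy": -0.59, "fingers": 1}, {"dx": 0.95, "dy": -0.59}, {"dx": 0.95, "dy": -0.59}, {"dx": 0.95, "dy": -0.59}, {"dx": 0.95, "dy": -0.59}, {"dx": 0.95, "dy": -0.59}, {"dx": 0.95, "dy": -0.59}, {"dx": 0.95, "dy": -0.59}]'

```text
invalid input
```

Emit:
arm_command --series '[{"dx": 0.94, "dy": -0.58}, {"dx": 0.94, "dy": -0.58}, {"dx": 0.94, "dy": -0.58}, {"dx": 0.94, "dy": -0.58}, {"rz": 0.95}, {"rz": 0.95}, {"rz": 0.93}, {}]'

```text
invalid input
```

```bash
cat >st.py <<'E'
from h import *
import sys
s=observe();R=np.array(s['tcp_rot'])
print(s['t'],np.round(s['tool_pos'],4),np.round(R[:,0],3),R[2,2].round(4),'w',round(s['gripper_width'],4),'F',np.round(s['ft_force'],2),'grip',s['grip_force'])
if len(sys.argv)>3: print(R.T@(np.array([float(a) for a in sys.argv[1:4]])-s['tool_pos'])/.03)
E
python3 st.py .481 -.235 .093
```

```text
0.1 [ 0.258  -0.5685  0.2304] [0.911 0.413 0.   ] -1.0 w 0.085 F [-0.54 -0.31  1.13] grip 0.0
[11.35985392 -7.04689775  4.59858955]
```

The call was refused, probably because every key is needed in each row.

Emit:
arm_command --series '[{"dx": 0.95, "dy": -0.59, "dz": 0, "rx": 0, "ry": 0, "rz": 0, "fingers": 1}, {"dx": 0.95, "dy": -0.59, "dz": 0, "rx": 0, "ry": 0, "rz": 0, "fingers": 1}, {"dx": 0.95, "dy": -0.59, "dz": 0, "rx": 0, "ry": 0, "rz": 0, "fingers": 1}, {"dx": 0.95, "dy": -0.59, "dz": 0, "rx": 0, "ry": 0, "rz": 0, "fingers": 1}, {"dx": 0.95, "dy": -0.59, "dz": 0, "rx": 0, "ry": 0, "rz": 0, "fingers": 1}, {"dx": 0.95, "dy": -0.59, "dz": 0, "rx": 0, "ry": 0, "rz": 0, "fingers": 1}, {"dx": 0.95, "dy": -0.59, "dz": 0, "rx": 0, "ry": 0, "rz": 0, "fingers": 1}, {"dx": 0.95, "dy": -0.59, "dz": 0, "rx": 0, "ry": 0, "rz": 0, "fingers": 1}]'

```text
t: 0.9
tool_pos: [0.4077, -0.3446, 0.231]
tcp_rot: [[0.911, 0.413, -0.0], [0.413, -0.911, 0.001], [-0.0, -0.001, -1.0]]
ft_force: [0.0, -0.4, -0.6]
gripper_width: 0.0854
grip_force: 0.0
```

Emit:
arm_command --series '[{"dx": 0.94, "dy": -0.58, "dz": 0, "rx": 0, "ry": 0, "rz": 0, "fingers": 1}, {"dx": 0.94, "dy": -0.58, "dz": 0, "rx": 0, "ry": 0, "rz": 0, "fingers": 1}, {"dx": 0.94, "dy": -0.58, "dz": 0, "rx": 0, "ry": 0, "rz": 0, "fingers": 1}, {"dx": 0.92, "dy": -0.58, "dz": 0, "rx": 0, "ry": 0, "rz": 0, "fingers": 1}, {"dx": 0, "dy": 0, "dz": 0, "rx": 0, "ry": 0, "rz": 0.95, "fingers": 1}, {"dx": 0, "dy": 0, "dz": 0, "rx": 0, "ry": 0, "rz": 0.95, "fingers": 1}, {"dx": 0, "dy": 0, "dz": 0, "rx": 0, "ry": 0, "rz": 0.93, "fingers": 1}, {"dx": 0, "dy": 0, "dz": 0, "rx": 0, "ry": 0, "rz": 0, "fingers": 1}]'

```text
t: 1.7
tool_pos: [0.4806, -0.2359, 0.2309]
tcp_rot: [[0.992, 0.13, -0.001], [0.13, -0.992, 0.001], [-0.001, -0.001, -1.0]]
ft_force: [-0.1, -0.2, 0.3]
gripper_width: 0.085
grip_force: 0.0
```

```bash
python3 st.py .481 -.235 .095
```

```text
1.7 [ 0.4806 -0.2359  0.2309] [ 0.992  0.13  -0.001] -1.0 w 0.085 F [-0.09 -0.21  0.25] grip 0.0
[ 0.02083674 -0.02504196  4.53114573]
```

Emit:
arm_command --series '[{"dx": 0.02, "dy": -0.03, "dz": 0.8, "rx": 0, "ry": 0, "rz": 0, "fingers": 1}, {"dx": 0, "dy": 0, "dz": 0.8, "rx": 0, "ry": 0, "rz": 0, "fingers": 1}, {"dx": 0, "dy": 0, "dz": 0.8, "rx": 0, "ry": 0, "rz": 0, "fingers": 1}, {"dx": 0, "dy": 0, "dz": 0.8, "rx": 0, "ry": 0, "rz": 0, "fingers": 1}, {"dx": 0, "dy": 0, "dz": 0.7, "rx": 0, "ry": 0, "rz": 0, "fingers": 1}, {"dx": 0, "dy": 0, "dz": 0.6, "rx": 0, "ry": 0, "rz": 0, "fingers": 1}, {"dx": 0, "dy": 0, "dz": 0, "rx": 0, "ry": 0, "rz": 0, "fingers": 0}, {"dx": 0, "dy": 0, "dz": 0, "rx": 0, "ry": 0, "rz": 0, "fingers": -0.2}]' --newtons 30

```text
t: 2.5
tool_pos: [0.4811, -0.2354, 0.0962]
tcp_rot: [[0.992, 0.13, -0.001], [0.13, -0.992, 0.001], [-0.001, -0.001, -1.0]]
ft_force: [-0.5, 0.2, -0.2]
gripper_width: 0.059
grip_force: 0.0
```

Emit:
arm_command --series '[{"dx": 0, "dy": 0, "dz": 0, "rx": 0, "ry": 0, "rz": 0, "fingers": -0.4}, {"dx": 0, "dy": 0, "dz": 0, "rx": 0, "ry": 0, "rz": 0, "fingers": -0.6}, {"dx": 0, "dy": 0, "dz": 0, "rx": 0, "ry": 0, "rz": 0, "fingers": -1}, {"dx": 0, "dy": 0, "dz": 0, "rx": 0, "ry": 0, "rz": 0, "fingers": -1}, {"dx": 0, "dy": 0, "dz": 0, "rx": 0, "ry": 0, "rz": 0, "fingers": -1}, {"dx": 0, "dy": 0, "dz": 0, "rx": 0, "ry": 0, "rz": 0, "fingers": -1}]'

```text
t: 3.1
tool_pos: [0.4817, -0.2357, 0.0967]
tcp_rot: [[0.992, 0.129, 0.001], [0.129, -0.992, -0.001], [0.001, 0.001, -1.0]]
ft_force: [0.7, -0.7, 1.4]
gripper_width: 0.0231
grip_force: 36.3
```

```bash
python3 st.py .481 -.235 .215
```

```text
3.1 [ 0.4817 -0.2357  0.0967] [0.992 0.129 0.001] -1.0 w 0.0231 F [ 0.69 -0.69  1.36] grip 36.31939351558685
[-0.01685903 -0.02115474 -3.94415116]
```

Emit:
arm_command --series '[{"dx": 0, "dy": 0, "dz": -0.1, "rx": 0, "ry": 0, "rz": 0, "fingers": -1}, {"dx": 0, "dy": 0, "dz": -0.3, "rx": 0, "ry": 0, "rz": 0, "fingers": -1}, {"dx": 0, "dy": 0, "dz": -0.6, "rx": 0, "ry": 0, "rz": 0, "fingers": -1}, {"dx": 0, "dy": 0, "dz": -0.7, "rx": 0, "ry": 0, "rz": 0, "fingers": -1}, {"dx": 0, "dy": 0, "dz": -0.7, "rx": 0, "ry": 0, "rz": 0, "fingers": -1}, {"dx": 0, "dy": 0, "dz": -0.5, "rx": 0, "ry": 0, "rz": 0, "fingers": -1}, {"dx": 0, "dy": 0, "dz": -0.3, "rx": 0, "ry": 0, "rz": 0, "fingers": -1}, {"dx": 0, "dy": 0, "dz": 0, "rx": 0, "ry": 0, "rz": 0, "fingers": -1}]'

```text
t: 3.9
tool_pos: [0.4816, -0.2355, 0.1935]
tcp_rot: [[0.992, 0.129, 0.002], [0.129, -0.992, -0.001], [0.001, 0.001, -1.0]]
ft_force: [-0.3, 0.4, -2.6]
gripper_width: 0.0234
grip_force: 36.0
```

```bash
python3 st.py .578 .2197 .193
```

```text
3.9 [ 0.4816 -0.2355  0.1935] [0.992 0.129 0.001] -1.0 w 0.0234 F [-0.28  0.39 -2.57] grip 36.04725658893585
[ 5.14695534e+00 -1.46323732e+01  3.63250899e-03]
```

Emit:
arm_command --series '[{"dx": 0.09, "dy": -0.26, "dz": 0, "rx": 0, "ry": 0, "rz": 0, "fingers": -1}, {"dx": 0.21, "dy": -0.6, "dz": 0, "rx": 0, "ry": 0, "rz": 0, "fingers": -1}, {"dx": 0.3, "dy": -0.85, "dz": 0, "rx": 0, "ry": 0, "rz": 0, "fingers": -1}, {"dx": 0.3, "dy": -0.85, "dz": 0, "rx": 0, "ry": 0, "rz": 0, "fingers": -1}, {"dx": 0.3, "dy": -0.85, "dz": 0, "rx": 0, "ry": 0, "rz": 0, "fingers": -1}, {"dx": 0.3, "dy": -0.85, "dz": 0, "rx": 0, "ry": 0, "rz": 0, "fingers": -1}, {"dx": 0.3, "dy": -0.85, "dz": 0, "rx": 0, "ry": 0, "rz": 0, "fingers": -1}, {"dx": 0.3, "dy": -0.85, "dz": 0, "rx": 0, "ry": 0, "rz": 0, "fingers": -1}]'

```text
t: 4.7
tool_pos: [0.5196, -0.0479, 0.191]
tcp_rot: [[0.992, 0.129, -0.003], [0.129, -0.992, 0.001], [-0.003, -0.002, -1.0]]
ft_force: [0.5, 0.3, -2.5]
gripper_width: 0.0235
grip_force: 36.1
```

Emit:
arm_command --series '[{"dx": 0.3, "dy": -0.85, "dz": 0, "rx": 0, "ry": 0, "rz": 0, "fingers": -1}, {"dx": 0.3, "dy": -0.85, "dz": 0, "rx": 0, "ry": 0, "rz": 0, "fingers": -1}, {"dx": 0.3, "dy": -0.85, "dz": 0, "rx": 0, "ry": 0, "rz": 0, "fingers": -1}, {"dx": 0.3, "dy": -0.85, "dz": 0, "rx": 0, "ry": 0, "rz": 0, "fingers": -1}, {"dx": 0.3, "dy": -0.85, "dz": 0, "rx": 0, "ry": 0, "rz": 0, "fingers": -1}, {"dx": 0.3, "dy": -0.85, "dz": 0, "rx": 0, "ry": 0, "rz": 0, "fingers": -1}, {"dx": 0.3, "dy": -0.85, "dz": 0, "rx": 0, "ry": 0, "rz": 0, "fingers": -1}, {"dx": 0.3, "dy": -0.85, "dz": 0, "rx": 0, "ry": 0, "rz": 0, "fingers": -1}]'

```text
t: 5.5
tool_pos: [0.5644, 0.1633, 0.1907]
tcp_rot: [[0.992, 0.129, -0.004], [0.129, -0.992, -0.0], [-0.004, -0.0, -1.0]]
ft_force: [-0.1, 0.1, -2.3]
gripper_width: 0.0234
grip_force: 36.1
```

Emit:
arm_command --series '[{"dx": 0.26, "dy": -0.75, "dz": 0, "rx": 0, "ry": 0, "rz": 0, "fingers": -1}, {"dx": 0.2, "dy": -0.6, "dz": 0, "rx": 0, "ry": 0, "rz": 0, "fingers": -1}, {"dx": 0.14, "dy": -0.38, "dz": 0, "rx": 0, "ry": 0, "rz": 0, "fingers": -1}, {"dx": 0.05, "dy": -0.14, "dz": 0, "rx": 0, "ry": 0, "rz": 0, "fingers": -1}, {"dx": 0, "dy": 0, "dz": 0, "rx": 0, "ry": 0, "rz": 0, "fingers": -1}, {"dx": 0, "dy": 0, "dz": 0, "rx": 0, "ry": 0, "rz": 0, "fingers": -1}]'

```text
t: 6.1
tool_pos: [0.5774, 0.2191, 0.1919]
tcp_rot: [[0.992, 0.129, -0.001], [0.129, -0.992, -0.001], [-0.001, 0.0, -1.0]]
ft_force: [0.4, -0.1, -1.9]
gripper_width: 0.0235
grip_force: 36.0
```

```bash
python3 st.py .578 .2197 .193; python3 - <<'E'
from h import *
S=get_image("scene");T=get_image("top")
cv2.imwrite("pics/s2.png",S);cv2.imwrite("pics/t2.png",T)
a=cv2.resize(T[200:290,110:210],None,fx=4,fy=4,interpolation=2);c=cv2.resize(S[220:310,410:510],None,fx=4,fy=4,interpolation=2)
cv2.imwrite("pics/c2.png",np.hstack([a,c]))
E
```

```text
6.1 [0.5774 0.2191 0.1919] [ 0.992  0.129 -0.001] -1.0 w 0.0235 F [ 0.42 -0.05 -1.95] grip 36.041918992996216
[ 0.0228958  -0.01759831 -0.03554039]
```

View pics/c2.png

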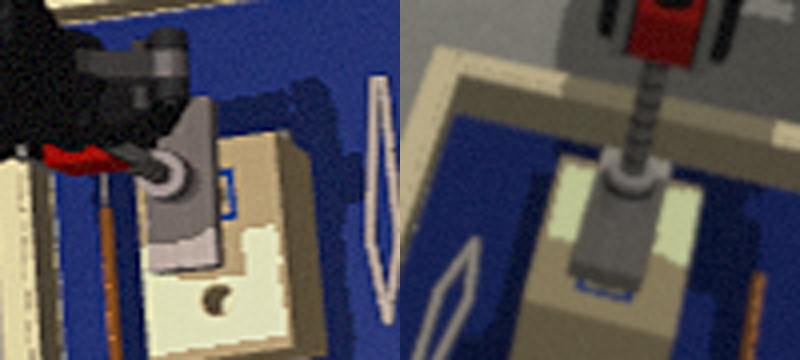

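The gauge hangs upright in the gripper above the block, with its sleeve top at about top (151,244), scene (469,262). I'll check its axis against the bore in both cameras.

```bash
python3 - <<'E'
from h import *
print("sleeve",onz("top",(151,243.7),.129),onz("scene",(469,262.5),.129),cross((469,262.5),(151,243.7)))
S=cv2.imread("pics/scene0.png");T=cv2.imread("pics/top0.png")
for n,im,(x0,y0,x1,y1) in(("scene",S,(450,280,474,300)),("top",T,(150,238,176,262))):
    c=im[y0:y1,x0:x1].astype(int);m=((c[...,0]-c[...,2])>25).astype('uint8')
    M=np.zeros(im.shape[:2],'uint8');M[y0:y1,x0:x1]=m
    b=blob(M,(x0,y0,x1,y1));print(n,cv2.boundingRect(b),cen(cv2.convexHull(b)),onz(n,cen(cv2.convexHull(b)),.065))
a=cv2.resize(T[230:270,140:190],None,fx=8,fy=8,interpolation=2);c=cv2.resize(S[270:310,440:490],None,fx=8,fy=8,interpolation=2)
cv2.imwrite("pics/c3.png",np.hstack([a,c]))
E
```

```text
sleeve [0.57581456 0.21632743 0.129     ] [0.57889649 0.22086912 0.129     ] (array([0.57593935, 0.21905245, 0.12561133]), np.float64(0.002989834638166671))
scene (454, 284, 15, 12) (461.2777777777777, 289.11527777777775) [0.57862356 0.21879722 0.065     ]
top (155, 242, 14, 14) (161.63924050632912, 248.4989451476793) [0.57799682 0.21975587 0.065     ]
```

View pics/c3.png

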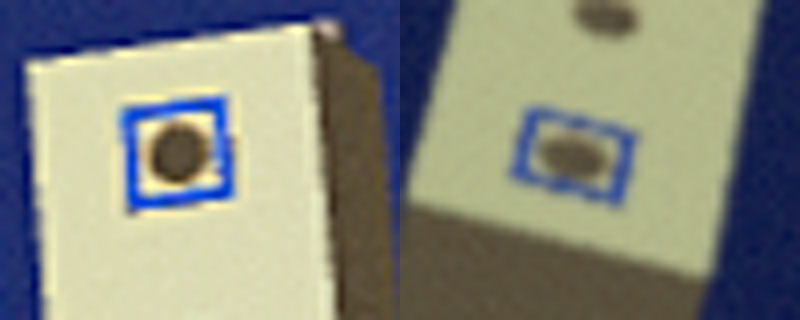

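Both cameras put the bore at about (0.578, 0.2195). I'll shift 1 mm, lower until the foot is about 5 mm above the face, then look once more.

Emit:
arm_command --series '[{"dx": 0.03, "dy": 0, "dz": 0.15, "rx": 0, "ry": 0, "rz": 0, "fingers": -1}, {"dx": 0, "dy": 0, "dz": 0.2, "rx": 0, "ry": 0, "rz": 0, "fingers": -1}, {"dx": 0, "dy": 0, "dz": 0.2, "rx": 0, "ry": 0, "rz": 0, "fingers": -1}, {"dx": 0, "dy": 0, "dz": 0.15, "rx": 0, "ry": 0, "rz": 0, "fingers": -1}, {"dx": 0, "dy": 0, "dz": 0.1, "rx": 0, "ry": 0, "rz": 0, "fingers": -1}, {"dx": 0, "dy": 0, "dz": 0.05, "rx": 0, "ry": 0, "rz": 0, "fingers": -1}, {"dx": 0, "dy": 0, "dz": 0, "rx": 0, "ry": 0, "rz": 0, "fingers": -1}]'

```text
t: 6.9
tool_pos: [0.5786, 0.22, 0.1665]
tcp_rot: [[0.992, 0.129, -0.001], [0.129, -0.992, -0.0], [-0.001, 0.0, -1.0]]
ft_force: [0.2, -0.7, -2.1]
gripper_width: 0.0233
grip_force: 36.1
```

```bash
python3 st.py .5785 .219 .162; python3 - <<'E'
from h import *
S=get_image("scene");T=get_image("top")
cv2.imwrite("pics/s3.png",S);cv2.imwrite("pics/t3.png",T)
a=cv2.resize(T[210:285,130:190],None,fx=6,fy=6,interpolation=2);c=cv2.resize(S[240:315,435:495],None,fx=6,fy=6,interpolation=2)
cv2.imwrite("pics/c4.png",np.hstack([a,c]))
E
```

```text
6.9 [0.5786 0.22   0.1665] [ 0.992  0.129 -0.001] -1.0 w 0.0233 F [ 0.22 -0.66 -2.14] grip 36.056254506111145
[-0.00621871  0.03145277  0.15022477]
```

View pics/c4.png

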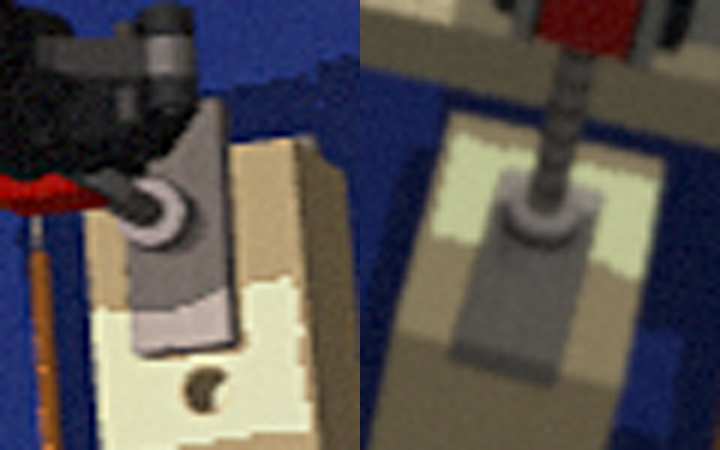

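```bash
python3 - <<'E'
from h import *
f=lambda n,x,y,z,o:onz(n,((x+.5)/6-.5+o[0],(y+.5)/6-.5+o[1]),z).round(4)
t=(130,210);s=(435-60,240)
print("foot",f("top",175.5,224.5,.082,t),[f("top",*p,.082,t) for p in((133,352),(238,342),(218,97))])
print("sleeve top",f("top",152,212,.104,t),"scene",f("scene",545,213,.104,s))
E
```

```text
foot [0.578  0.2191 0.082 ] [array([0.5396, 0.2289, 0.082 ]), array([0.5427, 0.1983, 0.082 ]), array([0.617 , 0.2092, 0.082 ])]
sleeve top [0.578  0.2185 0.104 ] scene [0.5837 0.2207 0.104 ]
```

The foot centre is within 1 mm of the bore axis in the top view. I'll lower gently to contact.

Emit:
arm_command --series '[{"dx": 0, "dy": 0, "dz": 0.04, "rx": 0, "ry": 0, "rz": 0, "fingers": -1}, {"dx": 0, "dy": 0, "dz": 0.04, "rx": 0, "ry": 0, "rz": 0, "fingers": -1}, {"dx": 0, "dy": 0, "dz": 0.04, "rx": 0, "ry": 0, "rz": 0, "fingers": -1}, {"dx": 0, "dy": 0, "dz": 0.03, "rx": 0, "ry": 0, "rz": 0, "fingers": -1}, {"dx": 0, "dy": 0, "dz": 0.03, "rx": 0, "ry": 0, "rz": 0, "fingers": -1}, {"dx": 0, "dy": 0, "dz": 0.03, "rx": 0, "ry": 0, "rz": 0, "fingers": -1}, {"dx": 0, "dy": 0, "dz": 0, "rx": 0, "ry": 0, "rz": 0, "fingers": -1}, {"dx": 0, "dy": 0, "dz": 0, "rx": 0, "ry": 0, "rz": 0, "fingers": -1}]'

```text
t: 7.8
tool_pos: [0.5788, 0.22, 0.1608]
tcp_rot: [[0.992, 0.129, 0.0], [0.129, -0.992, 0.0], [0.0, -0.0, -1.0]]
ft_force: [-0.3, 0.7, 1.9]
gripper_width: 0.0234
grip_force: 36.5
```

Emit:
arm_command --series '[{"dx": 0, "dy": 0, "dz": 0.1, "rx": 0, "ry": 0, "rz": 0, "fingers": -1}, {"dx": 0, "dy": 0, "dz": 0.1, "rx": 0, "ry": 0, "rz": 0, "fingers": -1}, {"dx": 0, "dy": 0, "dz": 0, "rx": 0, "ry": 0, "rz": 0, "fingers": -1}]'

```text
t: 8.1
tool_pos: [0.5788, 0.22, 0.1541]
tcp_rot: [[0.992, 0.129, 0.0], [0.129, -0.992, 0.0], [0.0, -0.0, -1.0]]
ft_force: [-0.5, 0.5, 2.8]
gripper_width: 0.0237
grip_force: 36.6
```

Emit:
arm_command --series '[{"dx": 0, "dy": 0, "dz": 0.1, "rx": 0, "ry": 0, "rz": 0, "fingers": -1}, {"dx": 0, "dy": 0, "dz": 0.1, "rx": 0, "ry": 0, "rz": 0, "fingers": -1}, {"dx": 0, "dy": 0, "dz": 0, "rx": 0, "ry": 0, "rz": 0, "fingers": -1}]'

```text
t: 8.4
tool_pos: [0.5787, 0.22, 0.148]
tcp_rot: [[0.992, 0.129, -0.0], [0.129, -0.992, 0.0], [-0.0, -0.0, -1.0]]
ft_force: [-0.7, 0.5, 2.4]
gripper_width: 0.0236
grip_force: 36.6
```

Emit:
arm_command --series '[{"dx": 0, "dy": 0, "dz": 0.07, "rx": 0, "ry": 0, "rz": 0, "fingers": -1}, {"dx": 0, "dy": 0, "dz": 0.07, "rx": 0, "ry": 0, "rz": 0, "fingers": -1}, {"dx": 0, "dy": 0, "dz": 0, "rx": 0, "ry": 0, "rz": 0, "fingers": -1}]'

```text
t: 8.7
tool_pos: [0.5787, 0.22, 0.144]
tcp_rot: [[0.992, 0.129, -0.0], [0.129, -0.992, 0.0], [-0.0, -0.0, -1.0]]
ft_force: [-0.8, 1.1, 3.3]
gripper_width: 0.0232
grip_force: 36.6
```

Emit:
arm_command --series '[{"dx": 0, "dy": 0, "dz": 0.06, "rx": 0, "ry": 0, "rz": 0, "fingers": -1}, {"dx": 0, "dy": 0, "dz": 0.06, "rx": 0, "ry": 0, "rz": 0, "fingers": -1}, {"dx": 0, "dy": 0, "dz": 0, "rx": 0, "ry": 0, "rz": 0, "fingers": -1}]'

```text
t: 9.0
tool_pos: [0.5787, 0.22, 0.1405]
tcp_rot: [[0.992, 0.129, 0.0], [0.129, -0.992, 0.0], [0.0, -0.0, -1.0]]
ft_force: [-0.4, 0.9, 3.2]
gripper_width: 0.0236
grip_force: 36.6
```

Emit:
arm_command --series '[{"dx": 0, "dy": 0, "dz": 0.07, "rx": 0, "ry": 0, "rz": 0, "fingers": -1}, {"dx": 0, "dy": 0, "dz": 0.07, "rx": 0, "ry": 0, "rz": 0, "fingers": -1}, {"dx": 0, "dy": 0, "dz": 0, "rx": 0, "ry": 0, "rz": 0, "fingers": -1}]'

```text
t: 9.3
tool_pos: [0.5787, 0.22, 0.1362]
tcp_rot: [[0.992, 0.129, -0.0], [0.129, -0.992, 0.0], [-0.0, -0.0, -1.0]]
ft_force: [-0.7, 0.9, 2.1]
gripper_width: 0.0236
grip_force: 36.6
```

Emit:
arm_command --series '[{"dx": 0, "dy": 0, "dz": 0.07, "rx": 0, "ry": 0, "rz": 0, "fingers": -1}, {"dx": 0, "dy": 0, "dz": 0.07, "rx": 0, "ry": 0, "rz": 0, "fingers": -1}, {"dx": 0, "dy": 0, "dz": 0, "rx": 0, "ry": 0, "rz": 0, "fingers": -1}]'

```text
t: 9.6
tool_pos: [0.5787, 0.22, 0.132]
tcp_rot: [[0.992, 0.129, -0.0], [0.129, -0.992, 0.0], [-0.0, -0.0, -1.0]]
ft_force: [-0.2, 1.4, 3.6]
gripper_width: 0.0233
grip_force: 36.6
```

Emit:
arm_command --series '[{"dx": 0, "dy": 0, "dz": 0.07, "rx": 0, "ry": 0, "rz": 0, "fingers": -1}, {"dx": 0, "dy": 0, "dz": 0.07, "rx": 0, "ry": 0, "rz": 0, "fingers": -1}, {"dx": 0, "dy": 0, "dz": 0, "rx": 0, "ry": 0, "rz": 0, "fingers": -1}]'

```text
t: 9.9
tool_pos: [0.5787, 0.22, 0.1278]
tcp_rot: [[0.992, 0.129, -0.0], [0.129, -0.992, 0.0], [-0.0, -0.0, -1.0]]
ft_force: [-0.2, 1.6, 1.8]
gripper_width: 0.0233
grip_force: 36.6
```

Emit:
arm_command --series '[{"dx": 0, "dy": 0, "dz": 0.07, "rx": 0, "ry": 0, "rz": 0, "fingers": -1}, {"dx": 0, "dy": 0, "dz": 0.07, "rx": 0, "ry": 0, "rz": 0, "fingers": -1}, {"dx": 0, "dy": 0, "dz": 0, "rx": 0, "ry": 0, "rz": 0, "fingers": -1}]'

```text
t: 10.2
tool_pos: [0.5787, 0.22, 0.1236]
tcp_rot: [[0.992, 0.129, -0.0], [0.129, -0.992, 0.0], [-0.0, -0.0, -1.0]]
ft_force: [-0.9, 2.4, 2.8]
gripper_width: 0.0234
grip_force: 36.7
```

Emit:
arm_command --series '[{"dx": 0, "dy": 0, "dz": 0.07, "rx": 0, "ry": 0, "rz": 0, "fingers": -1}, {"dx": 0, "dy": 0, "dz": 0.07, "rx": 0, "ry": 0, "rz": 0, "fingers": -1}, {"dx": 0, "dy": 0, "dz": 0, "rx": 0, "ry": 0, "rz": 0, "fingers": -1}]'

```text
t: 10.5
tool_pos: [0.5787, 0.22, 0.1194]
tcp_rot: [[0.992, 0.129, -0.0], [0.129, -0.992, 0.0], [-0.0, -0.0, -1.0]]
ft_force: [-1.5, 2.9, 2.7]
gripper_width: 0.0234
grip_force: 36.7
```

Emit:
arm_command --series '[{"dx": -0.01, "dy": -0.02, "dz": 0.05, "rx": 0, "ry": 0, "rz": 0, "fingers": -1}, {"dx": 0, "dy": 0, "dz": 0.05, "rx": 0, "ry": 0, "rz": 0, "fingers": -1}, {"dx": 0, "dy": 0, "dz": 0, "rx": 0, "ry": 0, "rz": 0, "fingers": -1}]'

```text
t: 10.8
tool_pos: [0.5786, 0.2202, 0.1169]
tcp_rot: [[0.992, 0.129, 0.001], [0.129, -0.992, -0.0], [0.001, 0.001, -1.0]]
ft_force: [-1.0, 0.2, 5.5]
gripper_width: 0.0233
grip_force: 36.9
```

Emit:
arm_command --series '[{"dx": 0, "dy": 0, "dz": 0.04, "rx": 0, "ry": 0, "rz": 0, "fingers": -1}, {"dx": 0, "dy": 0, "dz": 0.03, "rx": 0, "ry": 0, "rz": 0, "fingers": -1}, {"dx": 0, "dy": 0, "dz": 0, "rx": 0, "ry": 0, "rz": 0, "fingers": -1}, {"dx": 0, "dy": 0, "dz": 0, "rx": 0, "ry": 0, "rz": 0, "fingers": -1}, {"dx": 0, "dy": 0, "dz": 0, "rx": 0, "ry": 0, "rz": 0, "fingers": -1}]'

```text
t: 11.3
tool_pos: [0.5787, 0.2203, 0.1153]
tcp_rot: [[0.992, 0.129, 0.001], [0.129, -0.992, -0.0], [0.001, 0.0, -1.0]]
ft_force: [-0.2, 0.7, 5.8]
gripper_width: 0.0236
grip_force: 37.1
```

Emit:
arm_command --series '[{"dx": 0, "dy": 0, "dz": 0.04, "rx": 0, "ry": 0, "rz": 0, "fingers": -1}, {"dx": 0, "dy": 0, "dz": 0.03, "rx": 0, "ry": 0, "rz": 0, "fingers": -1}, {"dx": 0, "dy": 0, "dz": 0, "rx": 0, "ry": 0, "rz": 0, "fingers": -1}, {"dx": 0, "dy": 0, "dz": 0, "rx": 0, "ry": 0, "rz": 0, "fingers": -1}, {"dx": 0, "dy": 0, "dz": 0, "rx": 0, "ry": 0, "rz": 0, "fingers": -1}]'

```text
t: 11.8
tool_pos: [0.5787, 0.2203, 0.1135]
tcp_rot: [[0.992, 0.129, 0.001], [0.129, -0.992, -0.0], [0.001, 0.0, -1.0]]
ft_force: [-0.7, -0.1, 8.4]
gripper_width: 0.0236
grip_force: 37.3
```

The force climbs about 1 N/mm to 8.4 N, with the rod's travel at about 40 mm and short of its 46 mm stop, so it has bottomed. I'll relax the spring, then release.

Emit:
arm_command --series '[{"dx": 0, "dy": 0, "dz": -0.08, "rx": 0, "ry": 0, "rz": 0, "fingers": -1}, {"dx": 0, "dy": 0, "dz": -0.08, "rx": 0, "ry": 0, "rz": 0, "fingers": -1}, {"dx": 0, "dy": 0, "dz": -0.04, "rx": 0, "ry": 0, "rz": 0, "fingers": -1}, {"dx": 0, "dy": 0, "dz": 0, "rx": 0, "ry": 0, "rz": 0, "fingers": -1}, {"dx": 0, "dy": 0, "dz": 0, "rx": 0, "ry": 0, "rz": 0, "fingers": -1}]'

```text
t: 12.3
tool_pos: [0.5786, 0.2203, 0.1184]
tcp_rot: [[0.992, 0.129, 0.001], [0.129, -0.992, -0.0], [0.0, 0.0, -1.0]]
ft_force: [-0.5, -0.2, 2.6]
gripper_width: 0.0232
grip_force: 36.8
```

Emit:
arm_command --series '[{"dx": 0, "dy": 0, "dz": -0.03, "rx": 0, "ry": 0, "rz": 0, "fingers": -1}, {"dx": 0, "dy": 0, "dz": 0, "rx": 0, "ry": 0, "rz": 0, "fingers": -0.42}, {"dx": 0, "dy": 0, "dz": 0, "rx": 0, "ry": 0, "rz": 0, "fingers": -0.38}, {"dx": 0, "dy": 0, "dz": 0, "rx": 0, "ry": 0, "rz": 0, "fingers": -0.3}, {"dx": 0, "dy": 0, "dz": 0, "rx": 0, "ry": 0, "rz": 0, "fingers": 0}, {"dx": 0, "dy": 0, "dz": 0, "rx": 0, "ry": 0, "rz": 0, "fingers": 0.5}, {"dx": 0, "dy": 0, "dz": 0, "rx": 0, "ry": 0, "rz": 0, "fingers": 0.5}, {"dx": 0, "dy": 0, "dz": 0, "rx": 0, "ry": 0, "rz": 0, "fingers": 0.5}]' --newtons 20

```text
t: 13.1
tool_pos: [0.5783, 0.2205, 0.1194]
tcp_rot: [[0.992, 0.129, -0.0], [0.129, -0.992, 0.0], [-0.0, -0.0, -1.0]]
ft_force: [0.9, 0.2, 0.3]
gripper_width: 0.0636
grip_force: 0.0
```

Emit:
arm_command --series '[{"dx": 0, "dy": 0, "dz": -0.3, "rx": 0, "ry": 0, "rz": 0, "fingers": 0.5}, {"dx": 0, "dy": 0, "dz": -0.6, "rx": 0, "ry": 0, "rz": 0, "fingers": 0.5}, {"dx": 0, "dy": 0, "dz": -0.8, "rx": 0, "ry": 0, "rz": 0, "fingers": 0.5}, {"dx": 0, "dy": 0, "dz": -0.8, "rx": 0, "ry": 0, "rz": 0, "fingers": 0.5}, {"dx": 0, "dy": 0, "dz": -0.8, "rx": 0, "ry": 0, "rz": 0, "fingers": 0.5}, {"dx": 0, "dy": 0, "dz": -0.3, "rx": 0, "ry": 0, "rz": 0, "fingers": 0.5}, {"dx": 0, "dy": 0, "dz": 0, "rx": 0, "ry": 0, "rz": 0, "fingers": 0.5}]'

```text
t: 13.8
tool_pos: [0.5792, 0.2207, 0.2294]
tcp_rot: [[0.992, 0.129, 0.004], [0.129, -0.992, 0.001], [0.004, -0.0, -1.0]]
ft_force: [-0.3, 0.0, -0.1]
gripper_width: 0.0639
grip_force: 0.0
```

```bash
python3 st.py; python3 - <<'E'
from h import *
S=get_image("scene");T=get_image("top")
a=cv2.resize(T[210:285,130:190],None,fx=6,fy=6,interpolation=2);c=cv2.resize(S[240:315,435:495],None,fx=6,fy=6,interpolation=2)
cv2.imwrite("pics/c5.png",np.hstack([a,c]))
E
```

```text
13.8 [0.5792 0.2207 0.2294] [0.992 0.129 0.004] -1.0 w 0.0639 F [-0.28  0.   -0.1 ] grip 0.0
```

View pics/c5.png

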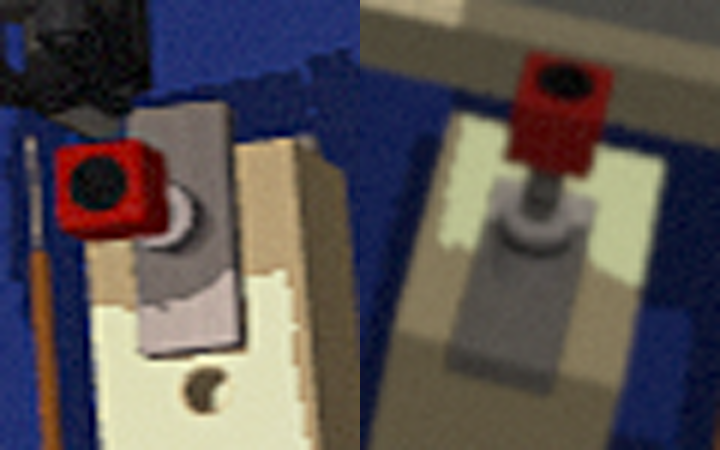

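The gauge stands upright and flat over the bore. Its cap is low at top (146,241), and the gripper is clear of it. Handing in.

```bash
python3 -c "
from station import *
print(close_job())"
```

```text
the job is handed in; nothing more can be done
None
```

I handed the job in with the depth gauge standing released over the blue-framed bore and its rod on the bottom. The rod bottomed at about 40 mm of travel (a depth of about 38 mm), and the wrist force peaked at 8.4 N. The hand-in returned no verdict.

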